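# Wedge the enclosure door shut

## Robot

A 6-joint arm with a two-finger parallel gripper is mounted at the origin on the work surface. World frame = base frame: x ahead of the robot, y to its left, z up, the work surface at z = 0. Lengths are in m, angles in degrees, forces in N, time in s.
With the tool pointing down it reaches from about 0.325 to 0.85 m from the base axis. Payload 15.5 kg.
Tool frame: the origin (TCP) lies midway between the tips of the shut fingers; the grasp point (between the pads) lies 19 mm behind it; z points along the fingers, y is the line along which they close (so a half turn about z gives the same grasp; the last joint's range is limited). The gripper opens to 91 mm and grips with 3 to 60 N. Pads are 32 mm wide; open, the fingers measure 118 mm over their backs; the gripper's body (76 mm by 178 mm) begins 60 mm behind the grasp point.
Start: joints at [67.237, 28.281, 77.091, -0, 74.628, -5.472], TCP at [0.186, 0.597, 0.184] pointing down, gripper open.
Joint ranges: [-166.48, 166.48], [-47.26, 123.95], [12.59, 153.08], [-70.14, 250.14], [6.76, 159.57], [-176.63, 176.63]. Speed limits (degrees/s): [108.29, 108.29, 147.25, 172.46, 172.46, 172.46].

## Interface

Orientations are given as a 3x3 rotation matrix whose columns are the frame's x, y, z axes.
In Python, from bench import ctrl gives the robot as it stands. The module is installed in compiled form; this text tells all that it offers. Calls block until the motion is done:
- ctrl.goto(position, orientation): joint-space move of the TCP to a pose.
- ctrl.move_l(position, vel=0.15, ori=None, contact_N=None): straight line of the TCP; ori=None keeps the orientation; vel is the mean speed in m/s. With contact_N (N) it stops when the force on the tool has changed by that much, and returns True; else False.
- ctrl.movej(angles): joint-space move.
- ctrl.command_gripper(opening): opening from 0.0 (shut) to 1.0 (fully open); the grip force is fixed at half the most; returns when the fingers have stopped.
- ctrl.sleep(seconds).
- ctrl.ik(position, orientation): joint angles nearest the present ones, or None.
- ctrl.read_camera(name): name is "side" or "top"; returns the picture (400x640x3 uint8, blue, green, red); there is no depth.
- ctrl.camera_params(name): a dict with "fx", "fy", "cx", "cy" (pixels), "D" ([k1, k2, p1, p2, k3] as OpenCV has them; the pictures are not rectified), "pose" (4x4, takes a point from camera to world coordinates). Camera axes: x right, y up, looking along -z (the intrinsics and any distortion apply to the point x, -y, -z); pixel columns grow to the right and rows downward; lengths in m; the calibration is good to about 2 mm. A picture is of the moment at which its call begins. camera_params takes no time and is no camera call.
A pose or a line that the arm cannot do raises ctrl.MotionError and nothing moves.
- ctrl.sign_off(): hands the job in; it is judged then, once.
Readings, each from a call of its own:
- ctrl.current_t(): time.
- ctrl.current_q(): joint angles.
- ctrl.current_dq(): joint speeds.
- ctrl.current_effort(): joint torques, N m.
- ctrl.current_tool_pos(): TCP position.
- ctrl.current_eef_rot(): TCP orientation.
- ctrl.current_contact_force(): force on the tool from outside, world axes, zero at the start.
- ctrl.current_wrist_torque(): the same for the moment, N m.
- ctrl.current_grip_width(): opening from 0.0 (shut) to 1.0 (fully open).
- ctrl.current_grasp_force(): force on a finger pad.
Only numpy, scipy, OpenCV 4.12 (cv2) and the standard library are available. Lean on these libraries where they do the work, as an engineer would, in place of code of your own. Each camera call takes 0.05 s, during which the arm holds its last target. There are 200 camera calls.

## Task

The catch of the clear enclosure's door is gone. Clear the kit carton out of the doorway and stand it in the blue tray, push the door fully shut, then set the thin end of the yellow wedge under the outer half of the door (the half away from the hinge), let go of it, and tap its orange heel until the wedge is jammed tight under the door and stays so on its own. Leave the other things on the bench standing where they are.

Things in the scene. Friction and masses are not known exactly. Their poses are not given: they have to be found in the camera images.
- enclosure: Fixed clear-walled enclosure with blue posts, 304 mm wide (y), 240 mm deep, 340 mm high. Origin: on the bench at the middle of the front, in the plane of the shut door's outer face; +x points into the enclosure, -x out towards the robot, +y to the hinge side. The bench runs on level under the door and 110 mm into the enclosure.
- lamp_bar (a point): Middle of the white lamp bar that runs along the enclosure's y above the doorway: 304 mm long, 28 mm deep, 18 mm thick; 75 mm in front of the shut door, underside 331 mm above the bench, on two arms from the corner posts (y = +-140 mm). A vertical tool meets it: work under it with the tool leaning back towards the robot.
- door (a joint): Angle of the blue-framed clear door about its upright hinge: 0 = fully shut (stop), grows as the free edge swings out to -x of the enclosure; up to 1.75. The door stays where it is left (hinge friction 0.12 N m). It is 240 mm wide, 16 mm thick, from 20 mm (lower edge, a 24 mm high solid rail) to 150 mm above the bench, and cannot lift.
- door_hinge (a point): Point on the hinge line, in the door's outer face, at the height of the door's lower edge (20 mm over the bench). It lies at x = 0, y = +125 mm of the enclosure. Its axes turn with the door: -y along the door to the free edge, -x is the outward normal of the outer face.
- door_free_edge (a point): Lower corner of the door at its free edge, in the outer face, 240 mm from the hinge and 20 mm over the bench.
- wedge_heel (a point): Centre of the orange heel block of the loose wedge, 25 mm above its underside; the block is 50 mm long, 45 mm wide (the grasp, across y) and 50 mm high, its rear face 25 mm behind this point. +x points to the thin end. The whole wedge is 170 mm long and weighs about 0.25 kg.
- wedge_nose (a point): Middle of the wedge's thin end, at its underside, 145 mm ahead of wedge_heel. From the heel a yellow ramp falls evenly over 120 mm from 30 mm to 6 mm high at the nose; it first meets the door's lower edge when the nose is about 70 mm past the door's outer face, and jams there by friction when tapped with 10 N or more.
- carton_center (a point): Centre, half-way up, of the white, green and blue kit carton in the doorway: 90 mm long (x), 55 mm wide (y, the grasp), 75 mm high, about 0.22 kg.
- tray_in (a point): Centre of the inner floor (5 mm over the bench) of the fixed low blue tray, 200 x 160 mm outside, 5 mm walls, 22 mm high.
- reagent: Bystander: reagent bottle, 56 mm across, 120 mm high; origin under its middle.
- spray_can: Bystander: can, 60 mm across, 150 mm high; origin under its middle.
- timer: Bystander: white lab timer, 70 x 50 x 22 mm; origin under its middle.
- tip_box: Bystander: clear tip box, 120 x 85 x 50 mm; origin under its middle.
- mug: Bystander: white mug, 76 mm across, 90 mm high; origin under its middle.

How it is judged:
By the outcome, as a careful person would: the job done as asked, in the order asked, and still so for the second after the job is handed in, with the robot touching nothing.
It also fails if it takes over 72 s, if anything falls off the work surface, if the arm or the gripper's body presses on something with over 40 N, if the wrist force passes 120 N, or if a joint passes its speed limit or range.

## Working session

There is one attempt and no reset: what is moved stays moved. The work goes in short steps, each a Python script; the robot and the scene stay as the last script left them, time stands still between calls to the robot, and variables do not carry over. Pictures are saved under pics/ and viewed, at most 11 in all, crops included, and the job is handed in when it is done.

```bash
mkdir -p pics; python3 - <<'E'
from bench import ctrl
import cv2,numpy as np
for n in("side","top"):
    cv2.imwrite(f"pics/{n}0.png",ctrl.read_camera(n)); p=ctrl.camera_params(n)
    print(n,{k:np.round(np.array(v),3).tolist() for k,v in p.items()})
print(ctrl.current_t())
E
```

```text
side {'fx': 397.397, 'fy': 397.397, 'cx': 314.395, 'cy': 205.69, 'D': [-0.02, 0.0, 0.0, 0.0, 0.0], 'pose': [[0.871, 0.314, -0.378, 0.161], [-0.492, 0.567, -0.661, -0.725], [0.007, 0.762, 0.648, 0.908], [0.0, 0.0, 0.0, 1.0]]}
top {'fx': 458.307, 'fy': 458.307, 'cx': 321.543, 'cy': 194.06, 'D': [-0.049, 0.0, 0.0, 0.0, 0.0], 'pose': [[0.012, 0.983, -0.185, 0.303], [-1.0, 0.01, -0.009, -0.056], [-0.007, 0.185, 0.983, 1.55], [0.0, 0.0, 0.0, 1.0]]}
0.1
```

View pics/top0.png

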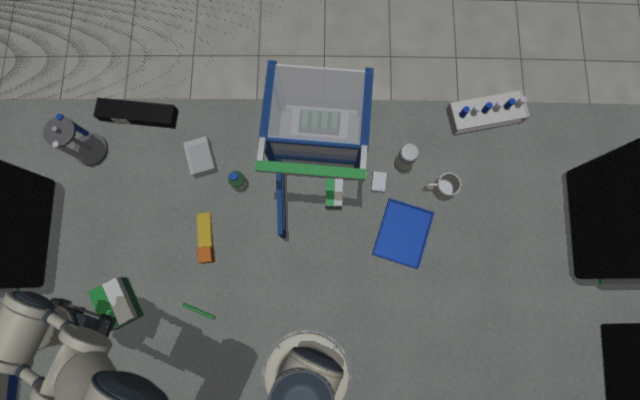

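View pics/side0.png

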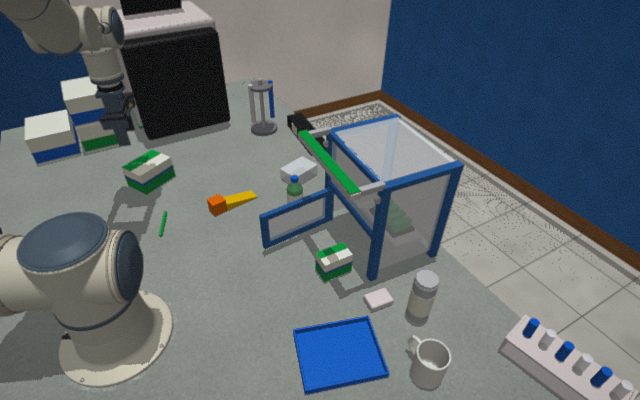

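```bash
cat > h.py <<'E'
import numpy as np,cv2
from bench import ctrl
def ray(n,uv):
    p=ctrl.camera_params(n);K=np.array([[p['fx'],0,p['cx']],[0,p['fy'],p['cy']],[0,0,1]])
    x,y=cv2.undistortPoints(np.array([[uv]],float),K,np.array(p['D'],float))[0,0]
    T=np.array(p['pose']);return T[:3,3],T[:3,:3]@np.array([x,-y,-1])
def pl(n,uv,z):
    o,d=ray(n,uv);return o+d*(z-o[2])/d[2]
def proj(n,P):
    p=ctrl.camera_params(n);K=np.array([[p['fx'],0,p['cx']],[0,p['fy'],p['cy']],[0,0,1]])
    T=np.linalg.inv(np.array(p['pose']));c=(T[:3,:3]@np.array(P).reshape(-1,3).T).T+T[:3,3]
    c=c*[1,-1,-1];return cv2.projectPoints(c,np.zeros(3),np.zeros(3),K,np.array(p['D'],float))[0][:,0]
def crop(img,x,y,w,h,s): return cv2.resize(img[y:y+h,x:x+w],None,fx=s,fy=s,interpolation=cv2.INTER_CUBIC)
E
python3 - <<'E'
from h import *
t=cv2.imread('pics/top0.png');s=cv2.imread('pics/side0.png')
cv2.imwrite('pics/t1.png',crop(t,180,60,265,210,3)[:600,:800]); cv2.imwrite('pics/s1.png',crop(s,200,110,265,200,3)[:600,:800])
def blobs(n,im,lo,hi,amin):
    m=cv2.inRange(cv2.cvtColor(im,cv2.COLOR_BGR2HSV),lo,hi)
    for c in cv2.findContours(m,0,2)[0]:
        if cv2.contourArea(c)>amin:
            r=cv2.minAreaRect(c);print(n,lo,np.round(r[0],1),np.round(r[1],1),round(r[2],1),np.round(cv2.boxPoints(r),1).tolist())
for n,im in(('t',t),('s',s)):
    blobs(n,im,(5,150,80),(16,255,255),30);blobs(n,im,(18,120,80),(35,255,255),30);blobs(n,im,(100,120,40),(125,255,255),150);blobs(n,im,(45,120,40),(80,255,255),60)
E
```

```text
t (5, 150, 80) [204.5 254.5] [15. 13.] 90.0 [[198.0, 247.0], [211.0, 247.0], [211.0, 262.0], [198.0, 262.0]]
t (18, 120, 80) [204.4 229.9] [33.9 14.1] 88.0 [[196.8000030517578, 213.1999969482422], [210.89999389648438, 212.6999969482422], [212.10000610351562, 246.60000610351562], [198.0, 247.10000610351562]]
t (100, 120, 40) [ 12.  387.6] [ 9.  23.4] 4.1 [[6.599999904632568, 399.0], [8.300000190734863, 375.6000061035156], [17.299999237060547, 376.20001220703125], [15.699999809265137, 399.6000061035156]]
t (100, 120, 40) [403.2 233.2] [48.1 59.1] 16.9 [[371.6000061035156, 254.5], [388.70001220703125, 198.0], [434.79998779296875, 211.89999389648438], [417.6000061035156, 268.5]]
t (100, 120, 40) [279.8 205. ] [62.3  6.1] 87.4 [[275.29998779296875, 174.0], [281.3999938964844, 173.8000030517578], [284.20001220703125, 236.0], [278.1000061035156, 236.3000030517578]]
t (100, 120, 40) [315.6 113.6] [108.7  98.8] 4.2 [[257.70001220703125, 158.8000030517578], [265.0, 60.29999923706055], [373.3999938964844, 68.30000305175781], [366.20001220703125, 166.8000030517578]]
t (45, 120, 40) [100.8 303.5]
[... 2785 characters left out ...]
8.0], [172.6999969482422, 167.89999389648438], [176.6999969482422, 186.5], [129.89999389648438, 196.6999969482422]]
s (45, 120, 40) [140.6 159.7] [ 7.2 37.8] 59.7 [[122.5, 166.10000610351562], [155.10000610351562, 147.0], [158.6999969482422, 153.1999969482422], [126.0999984741211, 172.3000030517578]]
s (45, 120, 40) [ 99.6 142.4] [ 9.8 34.5] 76.8 [[81.69999694824219, 141.60000610351562], [115.30000305175781, 133.60000610351562], [117.5, 143.1999969482422], [83.9000015258789, 151.10000610351562]]
s (45, 120, 40) [328.4 161.1] [85.3 10.2] 48.9 [[296.5, 132.3000030517578], [304.20001220703125, 125.5999984741211], [360.29998779296875, 189.89999389648438], [352.6000061035156, 196.60000610351562]]
```

View pics/t1.png

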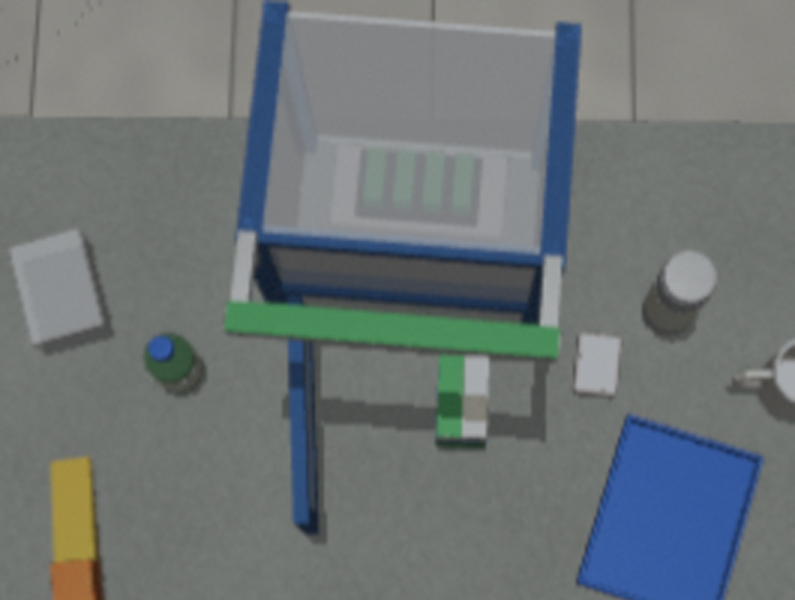

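View pics/s1.png

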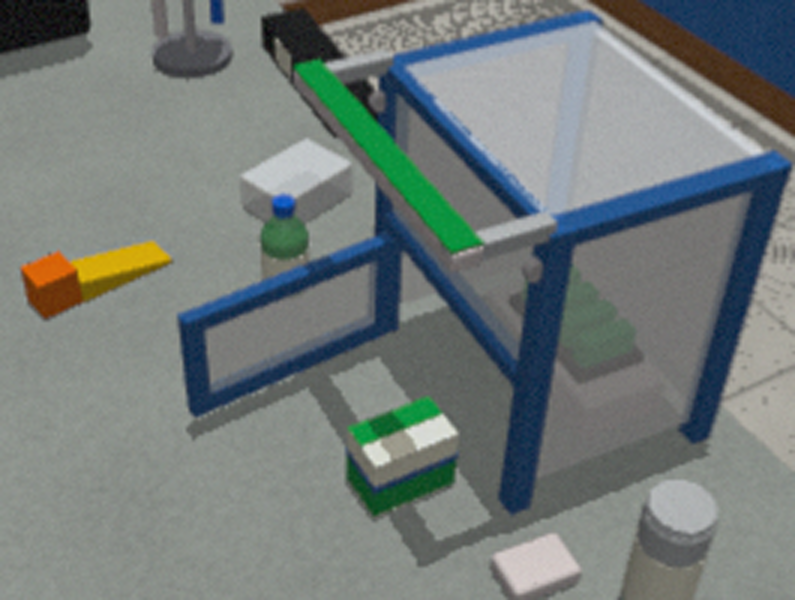

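```bash
python3 - <<'E'
from h import *
T=lambda X,Y:(180+(X-1)/3,60+(Y-1)/3)
S=lambda X,Y:(200+(X-1)/3,110+(Y-1)/3)
def sh(name,n,pts,z):
    P=np.array([pl(n,p,z) for p in pts]); print(name,n,'mean',np.round(P.mean(0),4)[:2],np.round(P[:,:2],3).tolist())
    if len(P)>1:
        d=P[1]-P[0];print('   len',round(np.hypot(*d[:2]),4),'ang',round(np.degrees(np.arctan2(d[1],d[0])),1))
sh('bar','top',[(256.1,164.3),(364.3,173.2)],.349)
sh('bar','side',[S(310,65),S(460,252)],.349)
sh('carton top','side',[S(372,468),S(460,430),S(430,398),S(348,436)],.075)
sh('carton top','top',[T(437,438),T(487,438)],.075)
sh('carton sides','top',[T(437,438),T(440,356)],.075)
sh('encl roof','top',[T(262,12),T(243,238)],.34)
sh('encl roofR','top',[T(568,30),T(555,256)],.34)
sh('post foot near','side',[S(500,505),S(527,513)],.0)
sh('door foot free','side',[S(196,415)],.02)
sh('door top free','side',[S(180,318),S(384,240)],.15)
sh('door top','top',[T(300,525),T(291,345)],.15)
sh('heel top','top',[(198.3,247.3),(211.2,247.3),(211.5,262),(198.2,262)],.05)
sh('heel top','side',[S(22,268),S(60,255),S(80,268),S(42,288)],.05)
sh('wedge nose','top',[(197.3,213),(209.8,212.8)],.006)
sh('wedge nose','side',[S(155,243),S(172,262)],.006)
sh('tray','top',[(371.6,254.5),(388.7,198),(434.8,211.9),(417.6,268.5)],.022)
sh('timer','top',[T(597,364)],.022)
sh('reagent cap','top',[T(160,349)],.12)
sh('spray','top',[T(687,278)],.15)
sh('mug','top',[(447.5,184.5)],.09)
print(np.round(ctrl.current_eef_rot(),3).tolist())
E
```

```text
bar top mean [ 0.5991 -0.0134] [[0.61, 0.133], [0.588, -0.16]]
   len 0.2933 ang -94.3
bar side mean [ 0.6005 -0.0103] [[0.617, 0.139], [0.584, -0.16]]
   len 0.3013 ang -96.2
carton top side mean [ 0.5926 -0.085 ] [[0.545, -0.109], [0.641, -0.109], [0.639, -0.059], [0.545, -0.064]]
   len 0.0968 ang 0.1
carton top top mean [ 0.5435 -0.0828] [[0.543, -0.056], [0.544, -0.11]]
   len 0.0543 ang -89.4
carton sides top mean [ 0.5888 -0.0568] [[0.543, -0.056], [0.635, -0.058]]
   len 0.0913 ang -1.5
encl roof top mean [0.7967 0.1197] [[0.909, 0.115], [0.684, 0.124]]
   len 0.2249 ang 177.6
encl roofR top mean [ 0.7813 -0.1689] [[0.893, -0.176], [0.67, -0.162]]
   len 0.2235 ang 176.4
post foot near side mean [ 0.6723 -0.1648] [[0.664, -0.154], [0.681, -0.175]]
   len 0.0269 ang -50.6
door foot free side mean [0.4489 0.0806] [[0.449, 0.081]]
door top free side mean [0.5612 0.0908] [[0.445, 0.086], [0.677, 0.095]]
   len 0.2321 ang 2.3
door top top mean [0.5337 0.0907] [[0.44, 0.083], [0.628, 0.098]]
   len 0.1889 ang 4.5
heel top top mean [0.3809 0.3367] [[0.404, 0.359], [0.405, 0.317], [0.357, 0.313], [0.357, 0.357]]
   len 0.0426 ang -89.2
heel top side mean [0.3882 0.3394] [[0.36, 0.358], [0.406, 0.36], [0.418, 0.326], [0.369, 0.313]]
   len 0.0455 ang 2.1
wedge nose top mean [0.5249 0.3605] [[0.524, 0.382], [0.525, 0.339]]
   len 0.0431 ang -88.4
wedge nose side mean [0.5293 0.3596] [[0.528, 0.382], [0.531, 0.338]]
   len 0.0442 ang -85.3
tray top mean [ 0.4623 -0.317 ] [[0.389, -0.211], [0.58, -0.27], [0.534, -0.425], [0.345, -0.362]]
   len 0.1999 ang -17.3
timer top mean [ 0.6389 -0.2367] [[0.639, -0.237]]
reagent cap top mean [0.6291 0.2417] [[0.629, 0.242]]
spray top mean [ 0.7047 -0.3178] [[0.705, -0.318]]
mug top mean [ 0.6147 -0.4534] [[0.615, -0.453]]
[[-0.955, 0.297, -0.0], [0.297, 0.955, -0.001], [0.0, -0.001, -1.0]]
```

```bash
cat >> h.py <<'E'
def R(yaw,tilt):
    f,t=np.radians([yaw,tilt]);z=np.array([np.cos(f)*np.sin(t),np.sin(f)*np.sin(t),-np.cos(t)])
    y=np.array([-np.sin(f),np.cos(f),0]);return np.column_stack([np.cross(y,z),y,z])
def G(p,yaw,tilt,back=0.):  # TCP for a grasp point p, backed off along the tool
    return np.array(p,float)+R(yaw,tilt)[:,2]*(.019-back)
def st(m=''):
    print(m,'t',round(ctrl.current_t(),2),'tcp',np.round(ctrl.current_tool_pos(),4),'F',np.round(ctrl.current_contact_force(),1),'w',round(ctrl.current_grip_width(),3),'g',round(ctrl.current_grasp_force(),1))
E
python3 - <<'E'
from h import *
r=R(-1,30);p=[.585,-.0835,.05]
ctrl.goto(np.array([.40,-.0835,.34]),r);st('above')
ctrl.move_l(G(p,-1,30,.13),vel=.3)
print(ctrl.move_l(G(p,-1,30),vel=.2,contact_N=8));st('at')
ctrl.command_gripper(0.);st('grip')
ctrl.move_l(ctrl.current_tool_pos()+[0,0,.03],vel=.15)
cv2.imwrite('pics/s2.png',crop(ctrl.read_camera('side'),200,110,265,200,3));st('up')
E
```

```text
above t 2.66 tcp [ 0.4002 -0.0833  0.34  ] F [-0.1  0.  -0.7] w 0.997 g 0.0Traceback (most recent call last):
  File "<stdin>", line 5, in <module>
bench.MotionError: the arm cannot follow that straight line within its joint ranges
```

```bash
python3 - <<'E'
from h import *
print(np.round(ctrl.current_q(),1))
p=[.585,-.0835,.05]
for t in(20,25,30,40,50):
  for b in(.13,.06,0):
    q=ctrl.ik(G(p,-1,t,b),R(-1,t)); print(t,b,None if q is None else np.round(q,1))
for t in(20,30,40,50):
  print('wedge',t,[None if (q:=ctrl.ik(G([.383,.339,.035],8,t,b),R(8,t))) is None else np.round(q,1).tolist() for b in(0,.1)])
  print('set',t,[None if (q:=ctrl.ik(G([.58+dx,-.075,.04],-4,t),R(-4,t))) is None else np.round(q,1).tolist() for dx in(0,-.1)])
  print('tray',t,[None if (q:=ctrl.ik(G([.46,-.317,.06],-17,t,b),R(-17,t))) is None else np.round(q,1).tolist() for b in(0,.1)])
E
```

```text
[ -23.    15.   120.1   33.5   19.9 -141.3]
20 0.13 [ -19.    16.6  108.    10.2   36.8 -115.2]
20 0.06 [ -18.1   24.6  109.3   12.6   27.5 -117.3]
20 0 [ -17.3   31.7  109.3   15.9   20.5 -120.4]
25 0.13 [ -20.9   15.3  114.    17.8   28.1 -123.9]
25 0.06 [ -19.5   24.3  114.6   24.4   18.9 -130.1]
25 0 [ -18.4   31.9  113.8   35.4   12.6 -140.6]
30 0.13 [ -23.    15.   120.1   33.6   19.8 -141.4]
30 0.06 [ -21.    24.8  119.8   55.3   12.  -162.2]
30 0 [-19.6  32.8 118.2  88.    9.2 165.8]
40 0.13 [-28.6  18.7 132.6 114.   19.  133. ]
40 0.06 [-24.8  29.6 130.2 137.8  22.7 111.2]
40 0 [-22.3  37.5 126.6 147.5  25.7 103.3]
50 0.13 [-36.   34.3 146.5 145.4  50.7  89.4]
50 0.06 [-29.3  41.7 140.3 152.5  51.8  88.8]
50 0 [-25.2  46.6 134.1 156.   50.7  89.6]
wedge 20 [[42.8, 31.4, 117.4, -38.2, 18.4, -20.1], [45.7, 18.6, 115.4, -23.2, 32.1, -34.0]]
set 20 [[-15.7, 32.5, 110.6, 13.2, 17.7, -113.6], [-20.0, 29.1, 124.3, 36.6, 9.1, -141.4]]
tray 20 [[-47.2, 29.4, 112.4, 26.3, 22.8, -143.2], [-49.6, 17.3, 111.0, 18.3, 36.0, -136.0]]
wedge 30 [None, [53.4, 20.3, 123.7, -57.6, 24.9, 6.3]]
set 30 [[-17.4, 34.0, 119.6, 113.5, 7.2, 144.7], [-23.0, 33.2, 133.7, 148.3, 18.1, 103.8]]
tray 30 [[-51.5, 30.8, 120.8, 80.3, 16.7, 159.4], [-56.2, 16.9, 121.6, 48.2, 25.1, -170.6]]
wedge 40 [[53.6, 40.2, 129.7, 236.2, 33.6, 76.8], None]
set 40 [[-19.4, 39.2, 128.1, 158.6, 27.9, 97.2], [-26.9, 44.6, 143.7, 160.2, 47.7, 85.6]]
tray 40 [[-56.4, 35.9, 128.7, 124.0, 29.5, 110.0], [-64.6, 21.5, 132.3, 96.0, 28.5, 133.1]]
wedge 50 [[59.6, 49.3, 133.9, 229.6, 52.0, 93.2], [72.0, 38.1, 136.8, 248.1, 47.9, 83.8]]
set 50 [[-21.6, 49.2, 135.7, 163.5, 54.7, 88.2], None]
tray 50 [[-61.8, 45.4, 135.8, 135.9, 50.9, 88.9], [-74.6, 34.8, 143.0, 120.8, 48.9, 92.4]]
```

```bash
python3 - <<'E'
from h import *
def q(p,y,t): 
    a=ctrl.ik(np.array(p),R(y,t)); return None if a is None else np.round(a).tolist()
for y in(-1,-10): print(y,[q([.45,-.0835,z],y,40) for z in(.2,.25,.3)])
p=[.585,-.0835,.052];r=R(-1,40)
for pos in([.45,-.0835,.28],[.47,-.0835,.24],[.50,-.0835,.2]):
    try: ctrl.goto(np.array(pos),r);break
    except ctrl.MotionError as e: print(pos,e)
st('above')
ctrl.move_l(G(p,-1,40,.12),vel=.25)
print(ctrl.move_l(G(p,-1,40),vel=.2,contact_N=8));st('at')
ctrl.command_gripper(0.);st('grip')
ctrl.move_l(ctrl.current_tool_pos()+[0,0,.03],vel=.15)
cv2.imwrite('pics/s2.png',crop(ctrl.read_camera('side'),200,110,265,200,3));st('up')
E
```

```text
-1 [[-37.0, 3.0, 133.0, 68.0, 24.0, 175.0], [-37.0, -5.0, 128.0, 47.0, 31.0, -161.0], [-37.0, -10.0, 122.0, 36.0, 40.0, -148.0]]
-10 [[-27.0, 2.0, 134.0, 67.0, 12.0, -170.0], [-27.0, -5.0, 128.0, 32.0, 21.0, -134.0], [-27.0, -11.0, 122.0, 21.0, 32.0, -122.0]]
above t 4.27 tcp [ 0.4502 -0.0842  0.2806] F [ 1.3 -0.3 -0.9] w 1.0 g 0.0Traceback (most recent call last):
  File "<stdin>", line 10, in <module>
bench.MotionError: the arm cannot follow that straight line within its joint ranges
```

```bash
sed -i 's/y=np.array(\[-np.sin(f),np.cos(f),0\])/y=np.array([np.sin(f),-np.cos(f),0])/' h.py; python3 - <<'E'
from h import *
def q(p,y,t): 
    a=ctrl.ik(np.array(p),R(y,t)); return None if a is None else np.round(a).tolist()
w=[.383,.339,.035]
for t in(40,45,50): print('wedge',t,[q(G(w,8.4,t)+[0,0,z],8.4,t) for z in(0,.05,.1,.15)],'\n mid',[q([x,y,.15],a,t) for x,y,a in((.38,.2,3),(.45,0,-4),(.45,-.07,-4))])
p=[.585,-.0835,.052];r=R(-1,40)
try:
    ctrl.goto(np.array([.45,-.0835,.28]),r);st('above')
    ctrl.move_l(G(p,-1,40,.12),vel=.25)
    print(ctrl.move_l(G(p,-1,40),vel=.2,contact_N=8));st('at')
    ctrl.command_gripper(0.);st('grip')
    ctrl.move_l(ctrl.current_tool_pos()+[0,0,.03],vel=.15)
except ctrl.MotionError as e: print(e)
cv2.imwrite('pics/s2.png',crop(ctrl.read_camera('side'),200,110,265,200,3));st('up')
E
```

```text
wedge 40 [[53.0, 40.0, 130.0, 235.0, 34.0, -103.0], None, None, [53.0, 16.0, 122.0, -70.0, 29.0, -165.0]] 
 mid [None, [-12.0, 12.0, 141.0, 158.0, 14.0, -75.0], [-31.0, 13.0, 140.0, 119.0, 19.0, -51.0]]
wedge 45 [[56.0, 44.0, 132.0, 231.0, 43.0, -94.0], [56.0, 35.0, 131.0, 241.0, 37.0, -107.0], None, None] 
 mid [[43.0, 19.0, 142.0, 239.0, 32.0, -114.0], [-13.0, 19.0, 147.0, 167.0, 31.0, -86.0], [-34.0, 19.0, 146.0, 138.0, 33.0, -76.0]]
wedge 50 [[59.0, 49.0, 134.0, 229.0, 52.0, -86.0], [59.0, 40.0, 133.0, 236.0, 46.0, -97.0], [59.0, 31.0, 131.0, 247.0, 40.0, -112.0], None] 
 mid [[48.0, 26.0, 146.0, 230.0, 45.0, -97.0], None, None]
above t 7.03 tcp [ 0.45   -0.0835  0.2799] F [0.2 0.8 0. ] w 0.999 g 0.0
False
at t 9.74 tcp [ 0.5967 -0.0836  0.0381] F [ 0.5 -0.1  0.1] w 1.0 g 0.0
grip t 10.38 tcp [ 0.5972 -0.0838  0.0376] F [-2.9 -1.1  5.4] w 0.602 g 30.0
up t 10.78 tcp [ 0.5971 -0.0837  0.0672] F [ 0.3 -0.2 -1.7] w 0.604 g 30.0
```

View pics/s2.png

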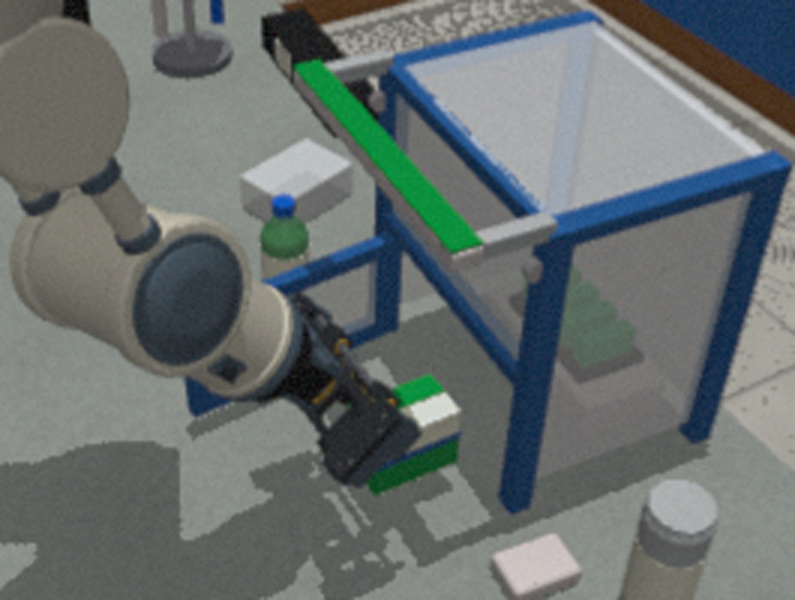

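```bash
python3 - <<'E'
from h import *
def L(p,yaw,tilt=40,vel=.25,**k):
    return ctrl.move_l(np.array(p,float),vel=vel,ori=R(yaw,tilt),**k)
e=G([.457,-.316,.058],-17,40)
try:
    L([.52,-.0837,.085],-1)
    L(e+[0,0,.05],-17)
    print(L(e,-17,vel=.1,contact_N=6));st('down')
    ctrl.command_gripper(.85);st('open')
    L(G([.457,-.316,.058],-17,40,.09),-17,vel=.25);st('out')
except ctrl.MotionError as x: print(x);st()
# plan check for the door push
q=lambda p,y,t:None if (a:=ctrl.ik(np.array(p),R(y,t))) is None else np.round(a).tolist()
for a in(0,-20,-40):
  for t in(15,25,40,50): print(a,t,[q(p,a,t) for p in([.47,.13,.115],[.52,0,.115],[.66,-.1,.115])])
E
```

```text
True
down t 12.91 tcp [ 0.4687 -0.3185  0.042 ] F [0.9 0.1 1.4] w 0.598 g 30.0
open t 13.45 tcp [ 0.4681 -0.3193  0.0418] F [-1.  -0.7 -1.2] w 0.847 g 0.0
out t 14.05 tcp [ 0.4136 -0.3033  0.1126] F [0.7 0.5 0.1] w 0.85 g 0.0
0 15 [[11.0, 17.0, 114.0, -5.0, 34.0, 104.0], [-8.0, 19.0, 110.0, 4.0, 36.0, 79.0], [-16.0, 29.0, 91.0, 6.0, 46.0, 70.0]]
0 25 [[13.0, 16.0, 123.0, -18.0, 17.0, 119.0], [-10.0, 18.0, 120.0, 13.0, 18.0, 69.0], [-18.0, 27.0, 100.0, 15.0, 30.0, 60.0]]
0 40 [[17.0, 22.0, 137.0, 212.0, 21.0, -107.0], [-13.0, 22.0, 135.0, 154.0, 18.0, -75.0], [-22.0, 28.0, 114.0, 91.0, 14.0, -18.0]]
0 50 [[21.0, 36.0, 147.0, 200.0, 54.0, -88.0], [-15.0, 36.0, 146.0, 165.0, 52.0, -91.0], [-24.0, 33.0, 123.0, 139.0, 29.0, -69.0]]
-20 15 [[15.0, 18.0, 112.0, -14.0, 38.0, 135.0], [-3.0, 20.0, 110.0, -7.0, 37.0, 112.0], [-13.0, 29.0, 90.0, -3.0, 45.0, 99.0]]
-20 25 [[21.0, 18.0, 119.0, -36.0, 28.0, 161.0], [-1.0, 19.0, 118.0, -23.0, 21.0, 129.0], [-12.0, 27.0, 100.0, -7.0, 28.0, 104.0]]
-20 40 [None, [5.0, 23.0, 131.0, 234.0, 19.0, -123.0], None]
-20 50 [None, [9.0, 33.0, 140.0, 213.0, 44.0, -95.0], [-9.0, 33.0, 122.0, 200.0, 26.0, -101.0]]
-40 15 [[18.0, 20.0, 108.0, -18.0, 45.0, 161.0], [1.0, 21.0, 107.0, -15.0, 41.0, 141.0], [-9.0, 30.0, 88.0, -10.0, 49.0, 126.0]]
-40 25 [None, [6.0, 21.0, 113.0, -34.0, 33.0, 164.0], [-6.0, 29.0, 97.0, -24.0, 36.0, 141.0]]
-40 40 [[37.0, 27.0, 117.0, -62.0, 45.0, -143.0], None, None]
-40 50 [None, None, None]
```

```bash
python3 - <<'E'
from h import *
print(np.round(ctrl.current_q()))
q=lambda p,y,t:None if (a:=ctrl.ik(np.array(p),R(y,t))) is None else np.round(a).tolist()
for t in(40,45):
  for p in([.4,-.2,.2],[.38,0,.2],[.36,0,.22],[.40,0,.22],[.40,.15,.2],[.45,.15,.2],[.47,.15,.115],[.47,.12,.115],[.50,0,.115],[.58,-.06,.115],[.65,-.1,.115]): print(t,p,q(p,0,t),q(p,8,t))
E
```

```text
[-64.  23. 133. 101.  29. -52.]
40 [0.4, -0.2, 0.2] [-66.0, 6.0, 130.0, 59.0, 43.0, -21.0] [-68.0, 8.0, 127.0, 55.0, 50.0, -25.0]
40 [0.38, 0, 0.2] [-26.0, -6.0, 142.0, 66.0, 18.0, 4.0] [-39.0, -5.0, 141.0, 65.0, 31.0, -11.0]
40 [0.36, 0, 0.22] [-31.0, -14.0, 140.0, 49.0, 26.0, 19.0] [-46.0, -12.0, 140.0, 54.0, 40.0, -2.0]
40 [0.4, 0, 0.22] [-23.0, -8.0, 137.0, 49.0, 19.0, 25.0] [-34.0, -7.0, 137.0, 57.0, 31.0, 3.0]
40 [0.4, 0.15, 0.2] None [19.0, 1.0, 136.0, -61.0, 8.0, 159.0]
40 [0.45, 0.15, 0.2] [23.0, 6.0, 130.0, -66.0, 16.0, 173.0] None
40 [0.47, 0.15, 0.115] [21.0, 22.0, 135.0, 221.0, 21.0, -113.0] [14.0, 22.0, 138.0, 190.0, 20.0, -96.0]
40 [0.47, 0.12, 0.115] [15.0, 22.0, 138.0, 207.0, 21.0, -104.0] [6.0, 22.0, 139.0, 177.0, 21.0, -89.0]
40 [0.5, 0, 0.115] [-14.0, 22.0, 138.0, 155.0, 21.0, -77.0] [-21.0, 22.0, 137.0, 129.0, 24.0, -65.0]
40 [0.58, -0.06, 0.115] [-20.0, 24.0, 126.0, 123.0, 15.0, -50.0] [-25.0, 25.0, 125.0, 101.0, 21.0, -39.0]
40 [0.65, -0.1, 0.115] [-22.0, 27.0, 116.0, 94.0, 14.0, -21.0] [-26.0, 28.0, 114.0, 82.0, 21.0, -19.0]
45 [0.4, -0.2, 0.2] [-72.0, 9.0, 13
[... 309 characters left out ...]
19.0, -14.0] [-42.0, -5.0, 142.0, 74.0, 34.0, -21.0]
45 [0.4, 0.15, 0.2] None [20.0, 4.0, 141.0, 224.0, 12.0, -125.0]
45 [0.45, 0.15, 0.2] None [15.0, 7.0, 137.0, 213.0, 10.0, -118.0]
45 [0.47, 0.15, 0.115] [23.0, 27.0, 140.0, 210.0, 34.0, -99.0] [14.0, 28.0, 143.0, 187.0, 36.0, -92.0]
45 [0.47, 0.12, 0.115] [16.0, 28.0, 143.0, 199.0, 36.0, -94.0] [6.0, 29.0, 145.0, 178.0, 39.0, -90.0]
45 [0.5, 0, 0.115] [-15.0, 28.0, 143.0, 162.0, 37.0, -86.0] [-24.0, 28.0, 142.0, 142.0, 37.0, -82.0]
45 [0.58, -0.06, 0.115] [-22.0, 27.0, 131.0, 143.0, 26.0, -71.0] [-28.0, 28.0, 129.0, 121.0, 29.0, -61.0]
45 [0.65, -0.1, 0.115] [-23.0, 29.0, 120.0, 125.0, 20.0, -54.0] [-28.0, 30.0, 118.0, 105.0, 26.0, -43.0]
```

```bash
python3 - <<'E'
from h import *
H=np.array([.684,.108]);c=lambda a:np.array([np.cos(np.radians(a)),np.sin(np.radians(a))])
def tp(th,rho=.212,d=.016):
    return np.r_[H+rho*c(-94-th)+d*c(-184-th),.115]
yaw=lambda th:-4+12*max(0,th)/90
try:
    ctrl.goto(np.array([.38,0,.2]),R(8,45));st()
    ctrl.command_gripper(0.)
    ctrl.goto(np.array([.40,.15,.2]),R(8,45));st()
    ctrl.goto(tp(97),R(8,45));st()
    for th in(75,60,45,30,17,6):
        print(th,np.round(tp(th),3),ctrl.move_l(tp(th),vel=.22,ori=R(yaw(th),45),contact_N=15))
    st('near')
    print(ctrl.move_l(tp(-8),vel=.06,contact_N=12));st('shut')
    ctrl.move_l(ctrl.current_tool_pos()+np.array([-.14,0,.0]),vel=.25)
except ctrl.MotionError as x: print(x);st()
cv2.imwrite('pics/s3.png',ctrl.read_camera('side'));cv2.imwrite('pics/top3.png',ctrl.read_camera('top'))
st()
E
```

```text
t 15.21 tcp [ 0.3808 -0.0012  0.2001] F [ 0.3 -0.4 -0.9] w 0.853 g 0.0
 t 18.62 tcp [0.4002 0.1498 0.2001] F [-0.6  0.4  0.3] w 0.005 g 0.0
 t 19.32 tcp [0.4784 0.1634 0.1149] F [0.  0.1 0.6] w 0.005 g 0.0
75 [0.473 0.083 0.115] False
60 [0.486 0.029 0.115] False
45 [ 0.514 -0.019  0.115] False
30 [ 0.552 -0.059  0.115] False
17 [ 0.593 -0.084  0.115] False
6 [ 0.631 -0.098  0.115] False
near t 21.87 tcp [ 0.6308 -0.0968  0.1145] F [-0.9 -0.1 -0.4] w 0.006 g 0.0
True
shut t 22.6 tcp [ 0.6761 -0.1037  0.1141] F [-8.8  0.5  5.8] w 0.002 g 4.1
 t 23.41 tcp [ 0.5376 -0.104   0.1144] F [-0.2 -0.3  0.5] w 0.003 g 0.0
```

View pics/s3.png

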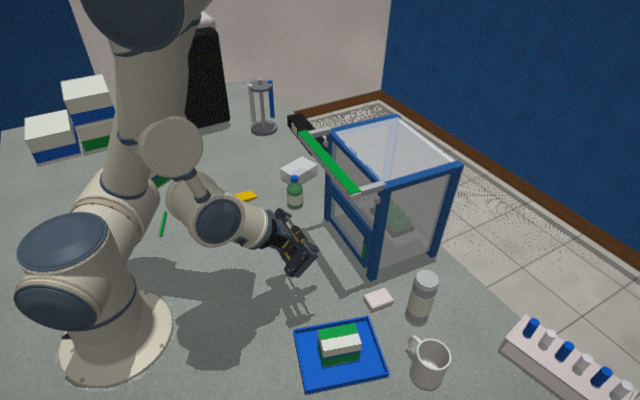

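```bash
python3 - <<'E'
from h import *
s=cv2.imread('pics/s3.png');t=cv2.imread('pics/top3.png')
O=np.array([.675,-.017])
ex=np.array([np.cos(np.radians(-4)),np.sin(np.radians(-4))]);ey=np.array([-ex[1],ex[0]])
W=lambda x,y,z:np.r_[O+x*ex+y*ey,z]
a=crop(s,320,190,80,95,6.3);b=crop(t,250,130,80*1,95,1)
# marks: predicted door corners
for P in(W(0,-.115,.02),W(0,-.115,.15),W(0,.125,.15),W(0,.125,.02)):
    u,v=proj('side',P)[0];print(u,v);cv2.circle(a,(int((u-320+.5)*6.3),int((v-190+.5)*6.3)),3,(0,0,255),1)
cv2.imwrite('pics/c4.png',a)
E
```

```text
363.3800409508848 267.84061851148533
367.5635637391915 236.13445111292268
327.44799067293354 186.91976458373844
326.35100385204674 217.84375833889516
```

View pics/c4.png

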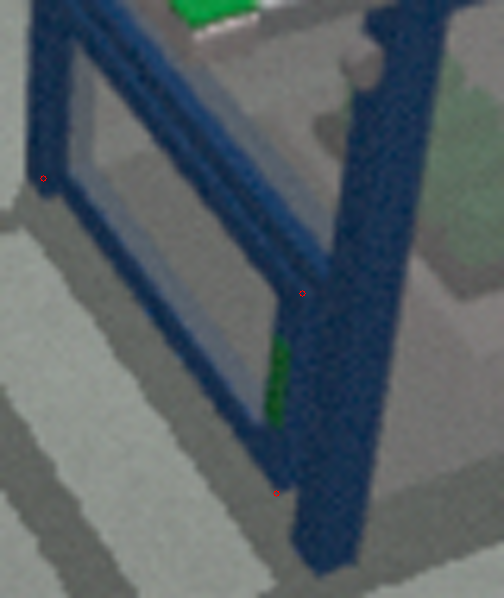

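```bash
python3 - <<'E'
from h import *
print('door corner',np.round(pl('side',(320+285/6.3-.5,190+490/6.3-.5),.02),4))
w=G([.383,.339,.034],8.4,45);r=R(8.4,45)
try:
    ctrl.goto(np.array([.45,0,.15]),R(-4,45))
    ctrl.command_gripper(1.)
    ctrl.goto(w+[0,0,.055],r);st('pre')
    print(ctrl.move_l(w,vel=.12,contact_N=6));st('at')
    ctrl.command_gripper(0.);st('grip')
    ctrl.move_l(ctrl.current_tool_pos()+np.array([0,0,.045]),vel=.15);st('up')
except ctrl.MotionError as x: print(x);st()
q=lambda p,y,t:None if (a:=ctrl.ik(np.array(p),R(y,t))) is None else np.round(a).tolist()
for p,y in(([.40,.2,.07],4),([.42,.1,.07],0),([.48,-.07,.06],-4),([.48,-.07,.03],-4),([.59,-.08,.02],-4)):print(p,q(p,y,45))
cv2.imwrite('pics/s5.png',crop(ctrl.read_camera('side'),150,110,200,150,4));st()
E
```

```text
door corner [ 0.6717 -0.1319  0.02  ]
pre t 27.18 tcp [0.3967 0.3404 0.0757] F [-1.1 -0.3 -0.1] w 0.999 g 0.0
False
at t 27.78 tcp [0.3965 0.3404 0.0208] F [-0.5 -0.3  0.8] w 0.997 g 0.0
grip t 28.56 tcp [0.3963 0.3411 0.0206] F [-1.3  0.3  2.5] w 0.484 g 30.0
up t 29.01 tcp [0.3963 0.3413 0.0657] F [-0.9  0.9 -3.2] w 0.49 g 30.0
[0.4, 0.2, 0.07] [39.0, 43.0, 148.0, 210.0, 55.0, -82.0]
[0.42, 0.1, 0.07] None
[0.48, -0.07, 0.06] [-30.0, 48.0, 151.0, 160.0, 62.0, -99.0]
[0.48, -0.07, 0.03] [-30.0, 59.0, 153.0, 161.0, 75.0, -104.0]
[0.59, -0.08, 0.02] [-21.0, 45.0, 133.0, 162.0, 43.0, -89.0]
 t 29.06 tcp [0.3962 0.341  0.0651] F [ 0.1  1.1 -3.2] w 0.487 g 30.0
```

View pics/s5.png

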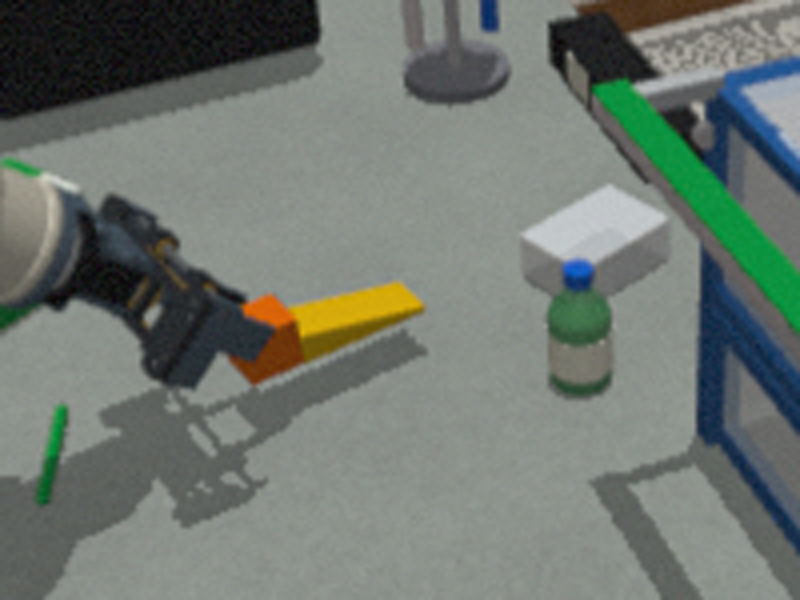

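```bash
cat >> h.py <<'E'
O=np.array([.679,-.017]);EX=np.array([np.cos(np.radians(-4)),np.sin(np.radians(-4))]);EY=np.array([-EX[1],EX[0]])
def heel(s,lift,y=-.055,tilt=45): # TCP for nose s past the door
    return G(np.r_[O+(s-.145)*EX+y*EY,.034+lift],-4,tilt)
E
python3 - <<'E'
from h import *
r=R(-4,45)
try:
    e=heel(-.035,.045)
    try: ctrl.move_l(e,vel=.25,ori=r)
    except ctrl.MotionError as x:
        print(x); ctrl.move_l(np.array([.46,.12,.085]),vel=.25,ori=R(1,45)); ctrl.move_l(e,vel=.25,ori=r)
    st('front')
    ctrl.move_l(heel(-.035,.003),vel=.15);st('low')
    cv2.imwrite('pics/s6.png',ctrl.read_camera('side'))
    print(ctrl.move_l(heel(.045,.003),vel=.08,contact_N=5));st('in')
except ctrl.MotionError as x: print(x);st()
im=ctrl.read_camera('side');cv2.imwrite('pics/s7.png',crop(im,270,170,130,100,6))
E
```

```text
front t 31.48 tcp [ 0.5088 -0.0596  0.0654] F [ 0.1  0.2 -2.6] w 0.49 g 30.0
low t 31.92 tcp [ 0.5083 -0.0596  0.0228] F [-0.2  0.3 -1.9] w 0.49 g 30.0
False
in t 33.12 tcp [ 0.5882 -0.0657  0.0235] F [ 0.2  0.4 -3.2] w 0.489 g 30.0
```

View pics/s7.png

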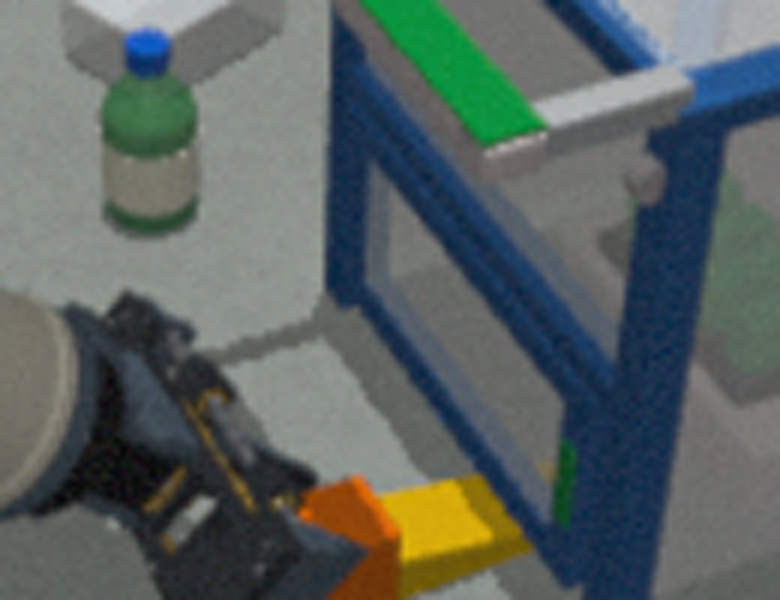

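```bash
python3 - <<'E'
from h import *
tap=lambda x,z=.026:np.r_[O+x*EX-.055*EY,z]
try:
    print(ctrl.move_l(heel(.045,-.002),vel=.03,contact_N=4));st('down')
    ctrl.command_gripper(.85)
    ctrl.move_l(G(np.r_[O-.1*EX-.055*EY,.034],-4,45,.085),vel=.25);st('out')
    ctrl.command_gripper(0.)
    ctrl.move_l(tap(-.172),vel=.2);st('behind')
    for f in(12,20,25):
        print(f,ctrl.move_l(tap(-.03),vel=.06,contact_N=f));st('hit')
        ctrl.move_l(ctrl.current_tool_pos()-np.r_[.025*EX,0],vel=.15)
except ctrl.MotionError as x: print(x);st()
im=ctrl.read_camera('side');cv2.imwrite('pics/s8.png',crop(im,270,170,130,100,6))
E
```

```text
True
down t 33.38 tcp [ 0.5886 -0.0658  0.0198] F [2.  0.3 1.5] w 0.488 g 30.0
out t 34.53 tcp [ 0.5291 -0.062   0.0814] F [ 0.8 -0.1 -0.4] w 0.847 g 0.0
behind t 36.37 tcp [ 0.5034 -0.0598  0.0257] F [ 0.2 -0.9  0.7] w 0.002 g 0.0
12 True
hit t 37.79 tcp [ 0.5901 -0.0656  0.0261] F [-5.5 -1.3  5.4] w 0.003 g 3.5
20 True
hit t 38.75 tcp [ 0.5904 -0.0655  0.0255] F [-8.4 -3.   7.2] w 0.009 g 5.7
25 True
hit t 39.71 tcp [ 0.5904 -0.0654  0.025 ] F [-11.3  -3.1   9.9] w 0.003 g 7.2
```

View pics/s8.png

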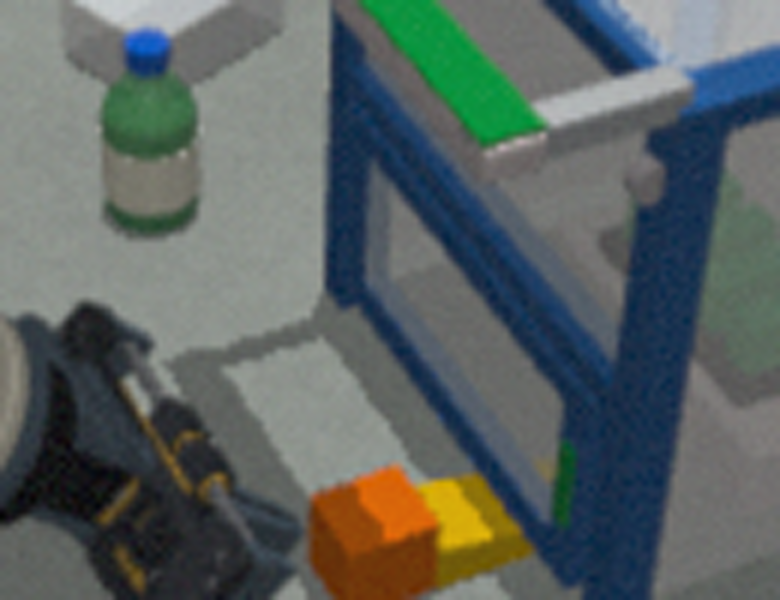

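```bash
python3 - <<'E'
from h import *
tap=lambda x,z=.026:np.r_[O+x*EX-.055*EY,z]
for f in(32,32):
    print(f,ctrl.move_l(tap(-.03),vel=.08,contact_N=f));st('hit')
    ctrl.move_l(ctrl.current_tool_pos()-np.r_[.03*EX,0],vel=.15)
ctrl.move_l(np.array([.50,-.06,.13]),vel=.2);st('clear')
cv2.imwrite('pics/t9.png',crop(ctrl.read_camera('top'),180,60,265,200,3));cv2.imwrite('pics/s9.png',ctrl.read_camera('side'))
E
```

```text
32 True
hit t 40.58 tcp [ 0.5904 -0.0653  0.0246] F [-12.4  -1.7  10. ] w 0.006 g 7.2
32 True
hit t 41.5 tcp [ 0.5909 -0.0653  0.0243] F [-15.8  -3.   14.9] w 0.007 g 10.4
clear t 42.61 tcp [ 0.5011 -0.0604  0.1304] F [ 0.4 -0.2 -0.1] w 0.005 g 0.0
```

View pics/s9.png

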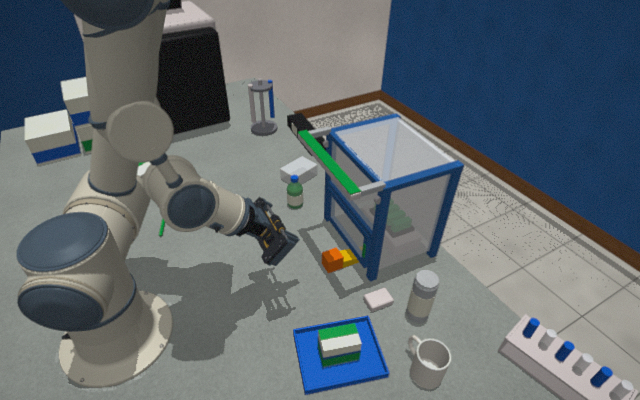

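The final side view shows the carton standing in the tray at (340,340), the door shut, the wedge jammed under it at (340,258), the bystanders in place and the gripper clear.

```bash
python3 -c "
from bench import ctrl
print(ctrl.sign_off())"
```

```text
the job is handed in; nothing more can be done
None
```

I handed the job in at about 43 s of the 72 s allowed: the carton stands in the blue tray, the door is shut, and the wedge is jammed under its outer half (it did not move further under 32 N taps), with the other things where they were and the robot clear.

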